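Seat the pour-over dripper in its stand

ROBOT

A 7-joint arm with a two-finger parallel gripper is mounted at the origin on a cart in front of the work surface, level with it; the furniture and walls round the work are solid. World frame = base frame: x ahead of the robot, y to its left, z up, the work surface at z = 0. Lengths are in m, angles in rad, forces in N, time in s.
With the tool pointing down it reaches from about 0.425 to 0.975 m from the base axis. Payload 16.7 kg.
Tool frame: the origin (TCP) lies at the very end of the fingers, on their centre line; the grasp point (between the pads) lies 19 mm behind it; z points along the fingers, y is the line along which they close (so a half turn about z gives the same grasp; the last joint's range is limited). The gripper opens to 85 mm and grips with 20 to 120 N. Pads are 22 mm wide; open, the fingers measure 114 mm over their backs; the gripper's body (76 mm by 85 mm) begins 54 mm behind the grasp point. The pads swing forward as they close: fully open they stand 13 mm farther back than shut.
Start: joints at [0.993, 0.426, 0.074, 1.606, -0.034, 1.111, -0.067], TCP at [0.281, -0.614, 0.231] pointing down, gripper open.
Joint ranges: [-2.85, 2.85], [-0.5, 2.14], [-1.23, 1.37], [0.21, 2.46], [-1.02, 4.16], [0.16, 2.05], [-2.73, 2.73]. Speed limits (rad/s): [1.89, 1.89, 2.39, 2.39, 3.01, 3.01, 3.01].

INTERFACE

Orientations are given as a rotation vector (axis times angle).
In Python, from cell import * gives the robot as it stands.
- The arm moves only by the tool servo_tool, never from a script. Its argument "rows" is a list that holds one entry, the list of rows, each a list of 7 numbers: the shift along the tool's x, y, z in mm, then the turn, a rotation vector about the tool's x, y, z in degrees, then the opening, from -1 (shut) to 1 (fully open). A call has 1 to 20 rows; each row shifts and turns the commanded pose from where the row before left it, along the tool's axes as they then stand; what a row does not reach is not made up. A row lasts 1/8 s, in which the tool goes at most 62.5 mm and 10.7 degrees, less where a joint would pass 70% of its speed; a pose out of reach is approached as far as the arm can. A call with a gripper value outside its range is refused whole. The fingers move at their own pace and stop on an object; "grip_force" is the grip in N (left out, the last holds). Time passes only in rows, so rows that do not move let the fingers close. It gives the time, the measured TCP pose, the force, the opening and the grip force at its end, in the units of the state.
- state(): the state, without advancing time (a new reading comes with each control period).
- get_image(name): name is "scene" or "top" or "wrist"; returns a dict with "img" (400x640x3 uint8, red, green, blue), "depth" (400x640 float32, m along the optical axis (not along the pixel's ray), 0 where there is no reading), "intrinsics" (3x3 intrinsics, pixels), "origin" and "orientation" of the camera in the world. Camera axes: x right, y up, looking along -z (the intrinsics and any distortion apply to the point x, -y, -z); pixel columns grow to the right and rows downward; lengths in m; the calibration is good to about 2 mm. A picture is of the moment at which its call begins.
- sign_off(): hands the job in; it is judged then, once.
The state is a dict: "t": time; "joints": joint angles; "qvel": joint speeds; "effort": joint torques, N m; "position": TCP position; "ee_rot": TCP orientation; "contact_force": force on the tool from outside, world axes, zero at the start; "wrist_torque": the same for the moment, N m; "finger_gap": opening from 0.0 (shut) to 1.0 (fully open); "grip_force": force on a finger pad.
Only numpy, scipy, OpenCV 4.12 (cv2) and the standard library are available. Lean on these libraries where they do the work, as an engineer would, in place of code of your own. Each camera call takes 0.05 s, during which the arm holds its last target. There are 200 camera calls.

TASK

Get the pour-over stand ready: pull the sliding cover towards the front until it is fully open, then slide the dripper that fits the round seat along the deck until it drops in. It must end up level and all the way down in the seat. Push it along the deck rather than lifting it, and leave the other, smaller dripper where it stands.

Things in the scene. Friction and masses are not known exactly. Their poses are not given: they have to be found in the camera images.
- stand: Pour-over stand, fixed: wooden deck 150 mm (its x) by 500 mm (its y), 22 mm thick, top face 150 mm above the worktop, on four thin legs; a mug stands under it. Origin on the worktop under the deck's middle; x points to its back (away from the robot), z up.
- seat (a point): Centre of the mouth of the round steel seat, a shallow recess in the middle of the deck, level with the deck's top face; axes as the stand's. Its wall tapers downwards at 30 degrees from vertical: 99 mm across at the mouth, 82 mm at its strainer floor, 15 mm below. The dripper leans in over its edge, then slides down and centres itself (friction about 0.2).
- cover (a joint): Sliding wooden cover lying on the deck over the seat, in m: 0 shut, 0.14 fully open (end stop). Opens to the stand's front (-x), then overhangs the front edge. About 1.5 N friction; stays where left. Plate 5 mm thick; its middle, under the bar, lies over the seat at 0 and it reaches 65 mm behind and 58 mm to either side of that.
- cover_bar (a point): Middle of the cover's steel pull bar, over the middle of the cover and moving with it: 60 mm long along the stand's y, 12 mm thick along its x, from 21 to 31 mm above the deck (this point 26 mm), on two feet. Can be pinched from above or pulled from behind.
- dripper: Larger dripper, the one that fits: loose plain steel cone, about 0.25 kg, flat lid fixed on, standing narrow end down at one end of the deck. Foot 80 mm across, widening at 30 degrees from vertical to 119 mm at 34 mm height, then a rim and lid 128 mm across, 6 mm thick. Origin: centre of the foot's underside. Pushed at the rim it slides upright. Seated, its foot is flat on the seat's floor.
- dripper_lid (a point): Centre of the top of the larger dripper's lid (a flat button 26 mm across, 2 mm high), 42 mm above its foot.
- small_dripper: The smaller dripper, same shape and steel, too small for the seat: foot 54 mm across, rim and lid 94 mm across at 28 to 34 mm height. Origin: centre of the foot's underside. It stands at the other end of the deck and stays there.
Mind the look-alikes: they are no part of the job. Leave any pink or turquoise look-alike of the dripper alone.

How it is judged:
By the outcome, as a careful person would: the job done as asked, in the order asked, and still so for the second after the job is handed in, with the robot touching nothing.
It also fails if it takes over 51 s, if anything falls off the work surface, if the arm or the gripper's body presses on something with over 40 N, if the wrist force passes 120 N, or if a joint passes its speed limit or range.

## Working session

There is one attempt and no reset: what is moved stays moved. The work goes in short steps, Python scripts to look and compute and a tool call to move; the robot and the scene stay as the last step left them, time stands still between calls to the robot, and variables do not carry over. Pictures are saved under pics/ and viewed, at most 10 in all, crops included, and the job is handed in when it is done.

Besides the shell and the picture viewer there is one more tool, called after "Call:" by a JSON object that holds its "op" and its "data", one argument or row to a line. servo_tool: Moves the arm, as the interface text tells. Its arguments: {"type":"object","properties":{"rows":{"type":"array"},"grip_force":{"type":"number"}},"required":["rows"]}

```bash
mkdir -p pics; ls
python3 - <<'E'
from cell import *
import cv2,numpy as np
s=state();print(s['t'],s['position'],s['ee_rot'],s['finger_gap'])
a=[]
for n in("scene","top"):
    d=get_image(n);np.savez(f'{n}0.npz',**d);a.append(d['img']);print(n,d['intrinsics'].tolist() if hasattr(d['intrinsics'],'tolist') else d['intrinsics'],d['origin'],d['orientation'])
    cv2.imwrite(f'pics/{n}0.png',d['img'][:,:,::-1])
E
```

```text
pics
0.0 [ 0.2804334  -0.61351963  0.23060082] [-3.06845355e+00 -6.68102102e-01  6.23825563e-04] 0.9984258221534014
scene [[490.23643059674345, 0.0, 324.1403809994835], [0.0, 490.23643059674345, 203.37904891225813], [0.0, 0.0, 1.0]] [-0.25711273  0.48028483  0.91017729] [ 0.54200401 -0.85474727 -1.89081958]
top [[450.4034699645344, 0.0, 323.83190028252113], [0.0, 450.4034699645344, 205.93099941956314], [0.0, 0.0, 1.0]] [0.33718853 0.10755525 1.16693076] [ 0.14884088 -0.17660759 -1.77132315]
```

View pics/scene0.png

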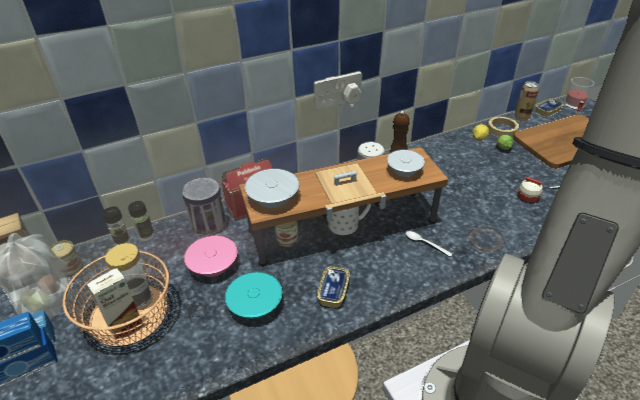

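View pics/top0.png

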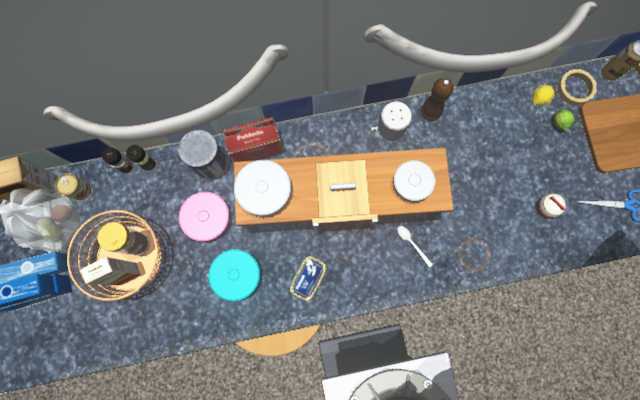

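The large steel dripper is at top (262,187). It could be confused with the pink (204,216) and turquoise (234,275) copies on the worktop, the small dripper (413,181), or the grey jar (200,153). The steel one on the deck's left end fits the description. The cover bar is at (343,187). Next I'll measure these and check the choice in a crop.

```bash
cat > h.py <<'E'
import numpy as np,cv2
from scipy.spatial.transform import Rotation as R
def ray(d,uv,z):
    uv=np.atleast_2d(uv).astype(float);K=d['intrinsics']
    p=np.c_[(uv[:,0]-K[0,2])/K[0,0],-(uv[:,1]-K[1,2])/K[1,1],-np.ones(len(uv))]
    w=R.from_rotvec(d['orientation']).apply(p);return d['origin']+w*((z-d['origin'][2])/w[:,2])[:,None]
def cloud(d):
    v,u=np.mgrid[:400,:640];K=d['intrinsics'];D=d['depth']
    p=np.stack([(u-K[0,2])/K[0,0]*D,-(v-K[1,2])/K[1,1]*D,-D],-1).reshape(-1,3)
    return (R.from_rotvec(d['orientation']).apply(p)+d['origin']).reshape(400,640,3)
E
python3 - <<'E'
from h import *
d=dict(np.load('top0.npz'));P=cloud(d);img=d['img'];hsv=cv2.cvtColor(img,cv2.COLOR_RGB2HSV)
def big(m,near=None):
    n,l,st,c=cv2.connectedComponentsWithStats(m.astype(np.uint8))
    return l==l[near[1],near[0]]
Z=P[...,2]
for n,uv in dict(lid=(262,187),small=(413,181),bar=(343,187),deckL=(300,185),deckR=(440,185),cover=(330,200),pink=(204,216),turq=(234,275)).items():print(n,P[uv[1],uv[0]].round(3),hsv[uv[1],uv[0]])
roi=np.zeros((400,640),bool);roi[140:240,225:465]=1
wood=roi&(Z>.14)&(Z<.2)
cs=max(cv2.findContours(wood.astype(np.uint8),0,1)[0],key=cv2.contourArea)
deck=roi&(abs(Z-.15)<.006)
for n,m,z in(('lid',roi&(hsv[...,1]<70)&(abs(Z-.19)<.012),.190),):
    m=big(m,(262,180));c=max(cv2.findContours(m.astype(np.uint8),0,1)[0],key=cv2.contourArea);q=ray(d,c[:,0],z)
    (x,y),r=cv2.minEnclosingCircle(q[:,:2].astype(np.float32));print(n,x,y,r,'ell',cv2.fitEllipse((q[:,:2]*1000).astype(np.float32)))
m=big(roi&(abs(Z-.184)<.012)&(hsv[...,1]<70),(413,185));c=max(cv2.findContours(m.astype(np.uint8),0,1)[0],key=cv2.contourArea);q=ray(d,c[:,0],.184);print('small',cv2.fitEllipse((q[:,:2]*1000).astype(np.float32)))
# bar
m=np.zeros_like(roi);m[180:195,325:362]=1;m&=(hsv[...,1]<70);v,u=np.nonzero(m);q=ray(d,np.c_[u,v],.181);print('bar',len(u),cv2.minAreaRect((q[:,:2]*1000).astype(np.float32)),np.median(P[m],0))
# deck top rect
wm=deck&(hsv[...,1]>90);v,u=np.nonzero(wm);q=ray(d,np.c_[u,v],.15);print('deck',len(u),cv2.minAreaRect((q[:,:2]*1000).astype(np.float32)))
cv2.imwrite('pics/crop.png',cv2.resize(img[135:245,220:470,::-1],(750,330),interpolation=2))
E
```

```text
lid [0.604 0.196 0.19 ] [ 96   5 253]
small [ 0.549 -0.138  0.184] [ 99   7 252]
bar [0.57  0.018 0.179] [103  13 234]
deckL [0.601 0.113 0.153] [ 16 137 237]
deckR [ 0.534 -0.205  0.152] [ 15 140 222]
cover [0.551 0.052 0.157] [ 23  82 252]
pink [0.6   0.367 0.044] [155  33 253]
turq [0.438 0.317 0.046] [ 90 168 249]
lid 0.6061848998069763 0.19718629121780396 0.06390601396560669 ell ((605.7415161132812, 197.0260772705078), (124.90357208251953, 125.29390716552734), 80.31157684326172)
small ((552.1495361328125, -141.0215301513672), (90.3708267211914, 92.14241027832031), 34.531246185302734)
bar 164 ((571.001708984375, 18.11505889892578), (58.98358154296875, 16.0546932220459), 82.0230712890625) [0.57264029 0.01814    0.17901378]
deck 7192 ((577.3323364257812, 18.212570190429688), (499.4956970214844, 158.8793487548828), 82.06082916259766)
```

View pics/crop.png

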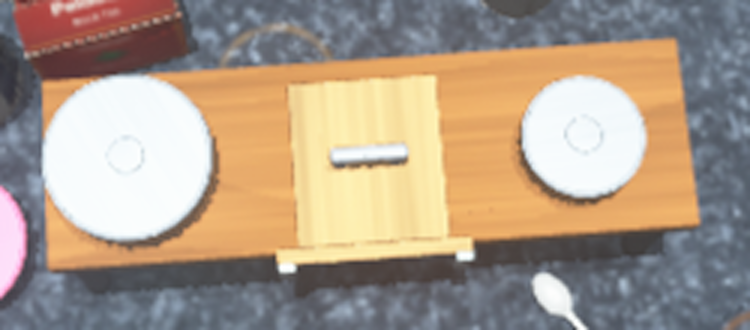

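The crop confirms it. The large lid is at the deck's left end, the small one at the right, and the bar is between them. The measured diameters (125 and 91 mm) and heights (0.190 and 0.184) match the description. Stand yaw is about -8°, so turning the tool by -57.4° lines tool x up with stand y and tool y with stand x.

Call:
{"op": "servo_tool", "data": {
  "rows": [
    [[0,0,-5,0,0,-9.6,1],[0,0,-5,0,0,-9.6,1],[0,0,-5,0,0,-9.6,1],[0,0,-5,0,0,-9.6,1],[0,0,-5,0,0,-9.6,1],[0,0,-5,0,0,-9.4,1],[50,15,0,0,0,0,1],[50,15,0,0,0,0,1],[50,15,0,0,0,0,1],[50,15,0,0,0,0,1],[50,15,0,0,0,0,1],[50,15,0,0,0,0,1],[50,15,0,0,0,0,1],[50,15,0,0,0,0,1],[50,15,0,0,0,0,1],[50,15,0,0,0,0,1],[50,15,0,0,0,0,1],[50,15,0,0,0,0,1],[50,15,0,0,0,0,1],[0,0,0,0,0,0,1]]
  ],
  "grip_force": 25
}}

```text
t: 2.6
position: [0.5652, 0.0069, 0.261]
ee_rot: [-2.365, -2.066, -0.002]
contact_force: [1.0, -0.7, 0.5]
finger_gap: 1.003
grip_force: 0.0
```

```bash
cat >> h.py <<'E'
def need(s,p,yaw):
    r=R.from_rotvec(s['ee_rot']);t=R.from_euler('z',yaw,degrees=True)*R.from_euler('x',180,degrees=True)
    return (r.inv().apply(np.array(p)-s['position'])*1000).round(1),np.degrees((r.inv()*t).as_rotvec()).round(2)
E
python3 - <<'E'
from h import *
from cell import *
s=state();print(s['t'],s['position'],s['joints'],need(s,[.571,.018,.163],82))
d=get_image('wrist');np.savez('w0.npz',**d);cv2.imwrite('pics/w0.png',d['img'][:,:,::-1])
E
```

```text
2.6 [0.56522844 0.00689474 0.26099039] [ 0.31709763  0.26339895 -0.52598443  1.79461802  0.14349959  1.12182368
 -0.39093726] (array([11.6,  4.3, 98. ]), array([-0.03, -0.1 ,  0.29]))
```

View pics/w0.png

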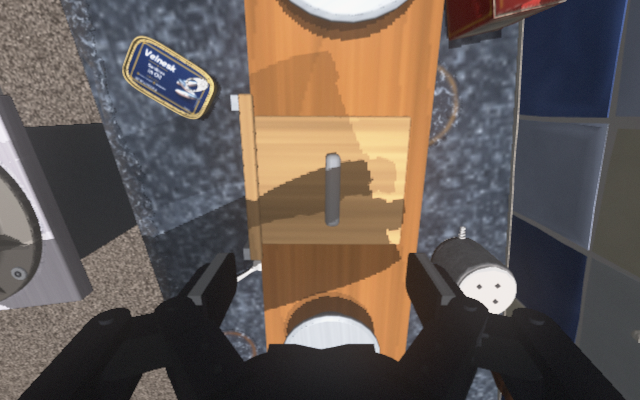

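The wrist view shows the bar at (333,190), parallel to tool x and clear between the fingers. I'll descend and pinch it.

Call:
{"op": "servo_tool", "data": {
  "rows": [
    [[6,2,30,0,0,0,1],[6,2,30,0,0,0,1],[0,0,25,0,0,0,1],[0,0,13,0,0,0,1],[0,0,0,0,0,0,0],[0,0,0,0,0,0,-0.5],[0,0,0,0,0,0,-1],[0,0,0,0,0,0,-1],[0,0,0,0,0,0,-1],[0,0,0,0,0,0,-1],[0,0,0,0,0,0,-1]]
  ],
  "grip_force": 25
}}

```text
t: 4.03
position: [0.5707, 0.0138, 0.1641]
ee_rot: [2.371, 2.06, 0.001]
contact_force: [-0.4, -0.9, 6.3]
finger_gap: 0.129
grip_force: 27.5
```

Call:
{"op": "servo_tool", "data": {
  "rows": [
    [[0,-8,0,0,0,0,-1],[0,-15,0,0,0,0,-1],[0,-15,0,0,0,0,-1],[0,-15,0,0,0,0,-1],[0,-15,0,0,0,0,-1],[0,-15,0,0,0,0,-1],[0,-15,0,0,0,0,-1],[0,-15,0,0,0,0,-1],[0,-12,0,0,0,0,-1],[0,-8,0,0,0,0,-1],[0,-5,0,0,0,0,-1],[0,-3,0,0,0,0,-1],[0,0,0,0,0,0,-1]]
  ]
}}

```text
t: 5.65
position: [0.443, 0.0323, 0.167]
ee_rot: [2.363, 2.048, 0.032]
contact_force: [82.6, -18.4, -41.7]
finger_gap: 0.132
grip_force: 41.0
```

Run:
```python
from h import *
from cell import *
s=state();print(s['position'],s['joints'],s['contact_force'],s['finger_gap'],need(s,[.571-.1386,.018+.0195,.164],82))
```

```text
[0.44300219 0.03233677 0.16702359] [ 0.31021488  0.15197347 -0.56852399  2.15803834  0.11581024  0.83323808
 -0.47170055] [ 82.59052966 -18.35332698 -41.74427436] 0.13223255607280193 (array([  3.6, -11.3,   2.8]), array([ 1.42, -0.34, -0.17]))
```

The force is 83 N, so it's against something, probably the end stop. I'll ease off, release, lift and look.

Call:
{"op": "servo_tool", "data": {
  "rows": [
    [[0,6,0,0,0,0,-1],[0,4,0,0,0,0,-1],[0,0,0,0,0,0,-1]]
  ]
}}

```text
t: 6.02
position: [0.4441, 0.032, 0.1661]
ee_rot: [2.368, 2.056, 0.009]
contact_force: [6.8, -5.3, 31.9]
finger_gap: 0.131
grip_force: 31.1
```

Run:
```python
from h import *
from cell import *
s=state();print(s['position'],s['contact_force'],s['finger_gap'],need(s,[.571-.1386,.018+.0195,.164],82))
d=get_image('scene');np.savez('s1.npz',**d);cv2.imwrite('pics/s1.png',cv2.resize(d['img'][120:280,200:460,::-1],(780,480)))
```

```text
[0.44408313 0.03204666 0.1661206 ] [ 6.77516626 -5.29782821 31.88275504] 0.1305883400764692 (array([  3.8, -12.3,   2. ]), array([ 0.43, -0.05, -0.08]))
```

View pics/s1.png

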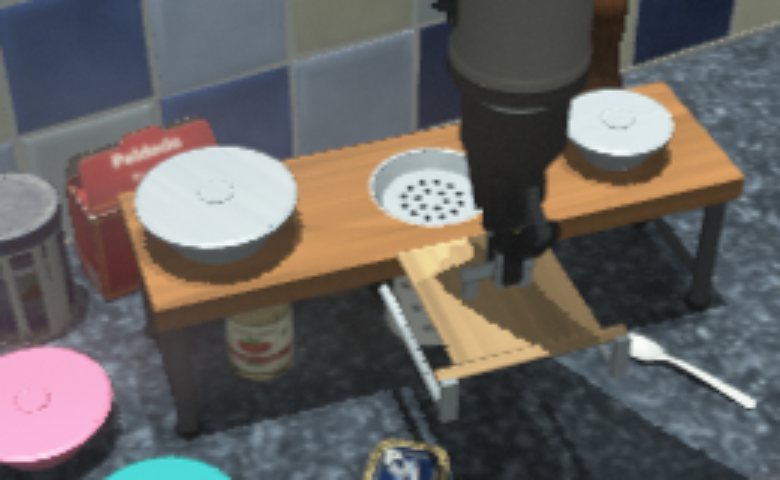

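The seat is uncovered and the cover overhangs the front. I'll release, lift, and measure the cover and seat from the wrist camera.

Call:
{"op": "servo_tool", "data": {
  "rows": [
    [[0,0,-1,0,0,0,0],[0,0,0,0,0,0,1],[0,0,0,0,0,0,1],[0,0,-25,0,0,0,1],[0,15,-40,0,0,0,1],[0,25,-40,0,0,0,1],[0,25,0,0,0,0,1],[0,25,0,0,0,0,1],[0,0,0,0,0,0,1]]
  ]
}}

```text
t: 7.2
position: [0.5303, 0.0194, 0.2686]
ee_rot: [-2.371, -2.059, 0.0]
contact_force: [-0.2, 1.0, 0.2]
finger_gap: 1.001
grip_force: 0.0
```

Run:
```python
from h import *
from cell import *
s=state();print(s['t'],s['position'],s['contact_force'])
d=get_image('wrist');np.savez('w1.npz',**d);cv2.imwrite('pics/w1.png',d['img'][:,:,::-1])
```

```text
7.2 [0.53031124 0.01941934 0.26863443] [-0.19991186  0.97599899  0.2330425 ]
```

View pics/w1.png

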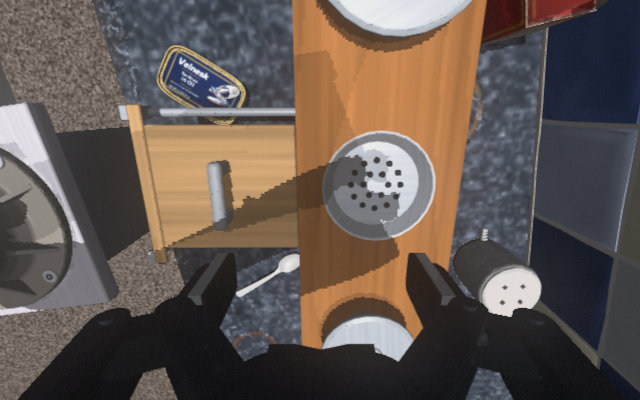

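The cover's rear edge lies right at the deck's front edge, with the bar at (218,195) and the seat at (379,185). I'll compute the opening and the seat centre.

Run:
```python
from h import *
d=dict(np.load('w1.npz'));hsv=cv2.cvtColor(d['img'],cv2.COLOR_RGB2HSV)
ex=np.array([np.cos(np.radians(-8)),np.sin(np.radians(-8))]);ey=np.array([-ex[1],ex[0]])
m=(hsv[...,1]<70).astype(np.uint8);r=np.zeros_like(m);r[122:247,315:442]=1
m=cv2.morphologyEx(m&r,3,np.ones((7,7)));c=cv2.convexHull(max(cv2.findContours(m,0,1)[0],key=cv2.contourArea))
q=ray(d,c[:,0],.15);e=cv2.fitEllipse((q[:,:2]*1000).astype(np.float32));S=np.array(e[0])/1000;print('seat',e)
m=(hsv[...,1]<60).astype(np.uint8);r=np.zeros_like(m);r[155:235,203:236]=1;c=max(cv2.findContours(m&r,0,1)[0],key=cv2.contourArea)
b=cv2.minAreaRect((ray(d,c[:,0],.181)[:,:2]*1000).astype(np.float32));print('bar',b)
v=np.array(b[0])/1000-S;print('bar rel seat',v@ex,v@ey)
L=np.array([.606,.197])-S;print('lid rel seat',L@ex,L@ey)
P=cloud(d)
w=(abs(P[...,2]-.15)<.006)&(hsv[...,1]>90);row=[(np.nonzero(w[y,290:])[0][[0,-1]]+290) for y in(100,110,260)]
for y,(a,bb) in zip((100,110,260),row):
    q=ray(d,[(a,y),(bb,y)],.15)[:,:2]-S;print(y,q@ex,q@ey)
t=dict(np.load('top0.npz'));P=cloud(t);box=P[120:165,225:285].reshape(-1,3);box=box[(box[:,2]>.06)]
h=cv2.cvtColor(t['img'],cv2.COLOR_RGB2HSV)[120:165,225:285];k=(h[...,1]>130)&((h[...,0]<6)|(h[...,0]>174));B=P[120:165,225:285][k];rel=B[:,:2]-S
print('box z',np.percentile(B[:,2],[5,95]),'x',np.percentile(rel@ex,[2,98]),'y',np.percentile(rel@ey,[2,98]))
```

```text
seat ((583.16064453125, 16.653026580810547), (104.47258758544922, 104.77838897705078), 59.394100189208984)
bar ((448.8502197265625, 36.83271408081055), (59.20711135864258, 17.475465774536133), 82.08267211914062)
bar rel seat -0.1358117946689779 0.0012909018571013568
lid rel seat -0.0024823631081698732 0.18177047299572321
100 [-0.07476894  0.07414662] [0.07747388 0.07729233]
110 [-0.0741378   0.07451804] [0.06938335 0.06920802]
260 [-0.07395686  0.07410764] [-0.07409636 -0.07416675]
box z [0.10313514 0.14303294] x [0.11873851 0.17852031] y [0.15296502 0.27017824]
```

Corrected for the visible side of the bar, the cover is about 138–140 mm open and against its stop. The dripper is at (-2, +182) mm from the seat, and the box behind is clear. Next I'll go behind the dripper with the fingers open, as a two-point cradle.

Call:
{"op": "servo_tool", "data": {
  "rows": [
    [[30,6,0,0,0,0,1],[40,8,0,0,0,0,1],[40,8,0,0,0,0,1],[40,8,0,0,0,0,1],[40,8,0,0,0,0,1],[40,8,0,0,0,0,1],[30,6,0,0,0,0,1],[7,0,0,0,0,0,1],[0,0,25,0,0,0,1],[0,0,30,0,0,0,1],[0,0,30,0,0,0,1],[0,0,20,0,0,0,1],[0,0,7,0,0,0,1],[0,0,0,0,0,0,1]]
  ]
}}

```text
t: 9.0
position: [0.6185, 0.2766, 0.1577]
ee_rot: [-2.372, -2.06, -0.0]
contact_force: [0.3, -0.5, 0.5]
finger_gap: 0.998
grip_force: 0.0
```

Run:
```python
from h import *
from cell import *
s=state();print(s['position'],s['contact_force'],need(s,[.583+.139*.059,.0167+.99*.059,.156],82))
d=get_image('wrist');cv2.imwrite('pics/w2.png',d['img'][:,:,::-1])
```

```text
[0.61847059 0.27660009 0.15771378] [ 0.32356439 -0.53655994  0.50991595] (array([-203.3,    1.2,    1.7]), array([ 0.01, -0.01, -0.04]))
```

View pics/w2.png

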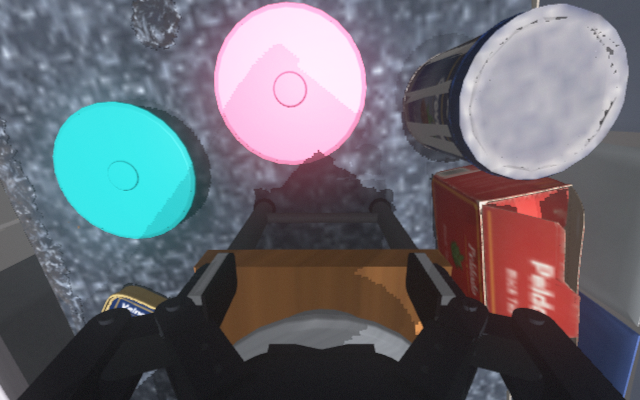

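The fingers are behind and either side of the lid, whose edge is at (330,315), and nothing else is in the way. Pushing now.

Call:
{"op": "servo_tool", "data": {
  "rows": [
    [[-7,0,0,0,0,0,1],[-8,0,0,0,0,0,1],[-6,0,0,0,0,0,1],[-6,0,0,0,0,0,1],[-8,0,0,0,0,0,1],[-8,0,0,0,0,0,1],[-8,0,0,0,0,0,1],[-8,0,0,0,0,0,1],[-8,0,0,0,0,0,1],[-8,0,0,0,0,0,1],[-8,0,0,0,0,0,1],[-8,0,0,0,0,0,1],[-8,0,0,0,0,0,1],[-8,0,0,0,0,0,1],[-8,0,0,0,0,0,1],[-8,0,0,0,0,0,1],[-7,0,0,0,0,0,1],[-6,0,0,0,0,0,1],[-5,0,0,0,0,0,1],[0,0,0,0,0,0,1]]
  ]
}}

```text
t: 11.55
position: [0.5987, 0.1365, 0.1573]
ee_rot: [2.372, 2.06, -0.0]
contact_force: [-0.7, -0.5, -1.0]
finger_gap: 0.997
grip_force: 0.0
```

```bash
cat > m.py <<'E'
from h import *
from cell import *
import sys
S=np.array([.583,.0167]);ex=np.array([.9903,-.1392]);ey=np.array([.1392,.9903])
s=state();print(s['t'],s['position'],s['contact_force'],need(s,[.583+.139*.059,.0167+.99*.059,.156],82)[0])
n=sys.argv[1]
for c in('top','scene'):
    d=get_image(c);np.savez(f'{c}{n}.npz',**d);P=cloud(d);h=cv2.cvtColor(d['img'],cv2.COLOR_RGB2HSV)
    r=P[...,:2]-S;X=r@ex;Y=r@ey
    m=(P[...,2]>.158)&(P[...,2]<.203)&(h[...,1]<40)&(h[...,2]>150)&(abs(X)<.09)&(Y>-.085)&(Y<.27)
    print(c,m.sum(),'z',np.percentile(P[m][:,2],[5,50,95]).round(4),'X',np.percentile(X[m],[1,50,99]).round(4),'Y',np.percentile(Y[m],[1,50,99]).round(4))
    if m.sum()>50:
        A=np.c_[X[m],Y[m],np.ones(m.sum())];k=np.linalg.lstsq(A,P[m][:,2],rcond=None)[0];print('plane slope deg',np.degrees(k[:2]).round(2),'z at seat',k[2].round(4))
E
python3 m.py a
```

```text
11.55 [0.59867936 0.13654727 0.15731334] [-0.65938677 -0.48087558 -0.96775347] [-61.9   1.2   1.3]Traceback (most recent call last):
  File "m.py", line 11, in <module>
    print(c,m.sum(),'z',np.percentile(P[m][:,2],[5,50,95]).round(4),'X',np.percentile(X[m],[1,50,99]).round(4),'Y',np.percentile(Y[m],[1,50,99]).round(4))
                        ~~~~~~~~~~~~~^^^^^^^^^^^^^^^^^^^^^
    return _quantile_unchecked(
        a, q, axis, out, overwrite_input, method, keepdims, weights)
    return _ureduce(a,
                    func=_quantile_ureduce_func,
    ...<5 lines>...
                    overwrite_input=overwrite_input,
                    method=method)
    r = func(a, **kwargs)
    result = _quantile(arr,
                       quantiles=q,
    ...<2 lines>...
                       out=out,
                       weights=wgt)
    slices_having_nans = np.isnan(arr[-1, ...])
                                  ~~~^^^^^^^^^
IndexError: index -1 is out of bounds for axis 0 with size 0
```

```bash
sed -i "s/('top','scene')/('scene',)/; s/h\[...,2\]>150/h[...,2]>110/" m.py; echo "cv2.imwrite(f'pics/s{n}.png',cv2.resize(d['img'][120:280,200:460,::-1],(780,480)))">>m.py; python3 m.py b
```

```text
11.6 [0.5986913  0.13690244 0.15732351] [-1.03005391 -0.2894376  -0.232482  ] [-62.2   1.2   1.3]
scene 827 z [0.1868 0.1892 0.1917] X [-0.0617 -0.0049  0.055 ] Y [0.0002 0.0422 0.0826]
plane slope deg [-0.16  0.88] z at seat 0.1885
```

View pics/sb.png

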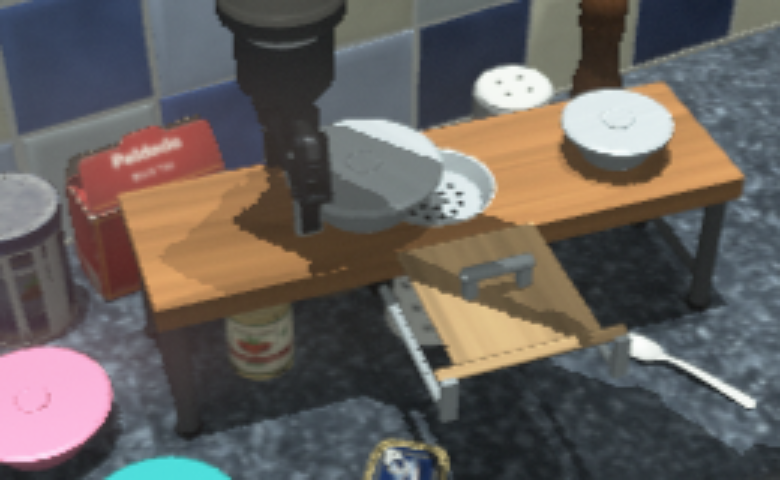

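The dripper is upright with its leading rim at Y≈0, so its centre is about 63 mm short of the seat. That agrees with the 59 mm contact offset. I'll push on, slower.

Call:
{"op": "servo_tool", "data": {
  "rows": [
    [[-4,0,0,0,0,0,1],[-4,0,0,0,0,0,1],[-4,0,0,0,0,0,1],[-4,0,0,0,0,0,1],[-4,0,0,0,0,0,1],[-4,0,0,0,0,0,1],[-4,0,0,0,0,0,1],[-4,0,0,0,0,0,1],[-4,0,0,0,0,0,1],[-4,0,0,0,0,0,1],[-4,0,0,0,0,0,1],[-4,0,0,0,0,0,1],[-4,0,0,0,0,0,1],[-3,0,0,0,0,0,1],[-3,0,0,0,0,0,1],[0,0,0,0,0,0,1]]
  ]
}}

```text
t: 13.65
position: [0.5906, 0.0793, 0.1574]
ee_rot: [2.372, 2.06, 0.0]
contact_force: [-0.1, 0.3, -0.1]
finger_gap: 1.0
grip_force: 0.0
```

```bash
python3 m.py c
```

```text
13.65 [0.59059537 0.0793446  0.157363  ] [-0.1357239   0.2953515  -0.14862325] [-4.1  1.2  1.4]
scene 803 z [0.1718 0.1742 0.1767] X [-0.0619 -0.0091  0.0535] Y [-0.0582 -0.0159  0.0229]
plane slope deg [-0.08  0.56] z at seat 0.1744
```

View pics/sc.png

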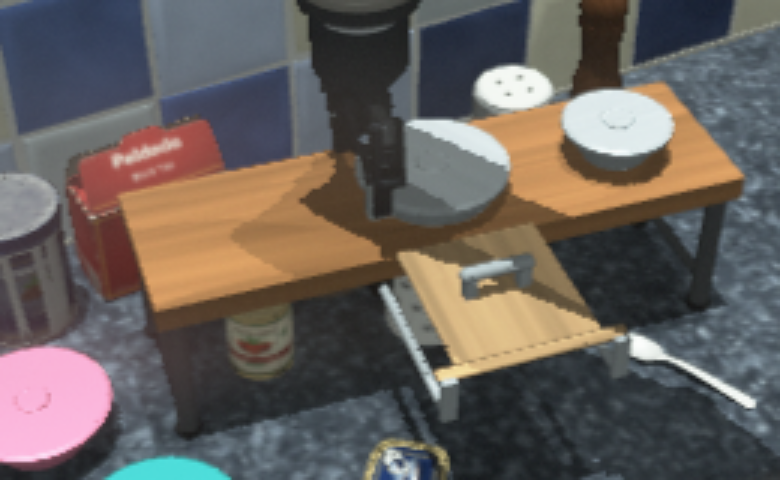

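It has dropped by 15 mm and sits level. I'll back the arm off, raise it clear and check.

Call:
{"op": "servo_tool", "data": {
  "rows": [
    [[8,0,0,0,0,0,1],[15,0,0,0,0,0,1],[20,0,0,0,0,0,1],[20,0,-20,0,0,0,1],[20,0,-40,0,0,0,1],[30,0,-40,0,0,0,1],[40,0,-20,0,0,0,1],[40,0,0,0,0,0,1],[40,0,0,0,0,0,1],[0,0,0,0,0,0,1],[0,0,0,0,0,0,1]]
  ]
}}

```text
t: 15.08
position: [0.6228, 0.3113, 0.277]
ee_rot: [-2.37, -2.062, 0.001]
contact_force: [0.2, 0.6, -0.7]
finger_gap: 0.999
grip_force: 0.0
```

```bash
python3 m.py d
python3 - <<'E'
from h import *
from cell import *
d=get_image('top');P=cloud(d);h=cv2.cvtColor(d['img'],cv2.COLOR_RGB2HSV)
S=np.array([.583,.0167]);ex=np.array([.9903,-.1392]);ey=np.array([.1392,.9903]);r=P[...,:2]-S;X=r@ex;Y=r@ey
for n,yc,z in(('lid',0,.175),('small',-.16,.184)):
    m=((abs(P[...,2]-z)<.012)&(h[...,1]<60)&(abs(X)<.08)&(abs(Y-yc)<.08)).astype(np.uint8)
    c=max(cv2.findContours(m,0,1)[0],key=cv2.contourArea);q=ray(d,c[:,0],z)[:,:2];print(n,cv2.fitEllipse((q*1000).astype(np.float32)))
    A=np.c_[X[m>0],Y[m>0],np.ones(m.sum())];k=np.linalg.lstsq(A,P[m>0][:,2],rcond=None)[0];print(np.degrees(k[:2]),np.median(P[m>0][:,2]))
E
```

```text
15.075 [0.62275058 0.31127503 0.27704072] [ 0.21046045  0.57742119 -0.67686104] [-238.2    1.6  121.1]
scene 1292 z [0.1716 0.1742 0.1766] X [-0.0625 -0.008   0.0545] Y [-0.0568  0.0029  0.0614]
plane slope deg [ 0.07 -0.13] z at seat 0.1742
lid ((597.6939086914062, 0.3341084122657776), (73.32945251464844, 123.61422729492188), 136.66664123535156)
[-0.24779919  0.08099864] 0.17462147697056474
small ((552.0330200195312, -140.98880004882812), (90.26359558105469, 92.00997161865234), 27.31784439086914)
[ 0.15873567 -0.01642379] 0.18397069138986355
```

View pics/sd.png

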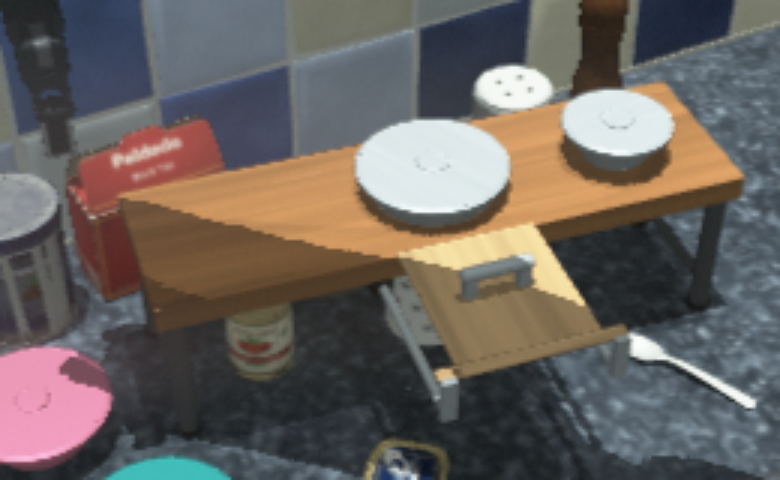

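The dripper is level (under 0.3°), 15 mm down and centred. The small one hasn't moved. The TCP sat 140–141 mm in front of the seat at the cover's end stop, so the cover is fully open. Handing in.

```bash
python3 -c "
from cell import *
print(sign_off())"
```

```text
the job is handed in; nothing more can be done
None
```

The cover is pulled fully open to its end stop, and the larger dripper was pushed along the deck into the seat, where it sits level and 15 mm down; the small dripper was left untouched and the job was handed in at about 15 s.

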